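# Sweep the cut rivet heads off the turntable plate into the tin dish

### The job

The three bronze rivet heads cut off the copper contact shoe lie loose on the cast-iron turntable plate. Sweep all three across the plate with the fingertips and over its edge, so that they drop into the tin dish tucked under the rim; do not pick any of them up or carry them. Leave the contact shoe, the dish, the mirror and the micrometer where they are, and take the hand clear when all three are in the dish.

Things in the scene. Friction and masses are not known exactly. Their poses are not given: they have to be found in the camera images.
- turntable: Cast-iron bench turntable, bolted down and clamped: it does not turn or move. Round flat plate 300 mm in diameter and 16 mm thick, its smooth top 50 mm above the table and its underside 34 mm above the table; no raised rim. The plate overhangs a narrower foot (244 mm across). A short clamp handle sticks out under the plate on its -x side. Origin: on the plate's axis at table level, z up; x and y horizontal, turned with the plate's yaw.
- rivet1: One of three identical loose bronze rivet heads lying flat side down on the plate: round, 22 mm in diameter, 10 mm high, side wall vertical for the lowest 5 mm, domed above; about 20 g. Origin: centre of its flat underside, z up through the dome.
- rivet2: Second rivet head, same as rivet1.
- rivet3: Third rivet head, same as rivet1.
- dish: Loose round tin dish standing on the table against the turntable, its near rim tucked about 12 mm under the plate's overhang. 150 mm in diameter at the rim, 140 mm at the foot, 30 mm high, wall 3 mm, floor 4 mm thick, about 180 g; its rim is lower than the plate. Its centre is 213 mm from the plate's axis, on either the left or the right side. Origin: centre of its underside, z up.
- shoe: Copper contact shoe lying loose on the plate: a block 40 mm wide (its x) and about 122 mm long (its y) with bevelled ends, 16 mm high, with two hinge lugs and a steel pin in the middle up to 42 mm high; 0.6 kg. Origin: centre of its underside, z up. To be left where it is.
- mirror: Black bakelite inspection mirror lying face up on the table beside the turntable, on the side opposite the dish: round head 64 mm in diameter, 10 mm high, flat handle reaching 128 mm from the head's centre along its +x. Origin: centre of the head's underside. To be left where it is.
- micrometer: Chrome outside micrometer lying flat on the table beyond the turntable: about 135 mm long along its y, bow reaching 42 mm to its +x, 18 mm high. Origin: on the spindle line near the middle, at table level. To be left where it is.

How it is judged:
By the outcome, as a careful person would: the job done as asked, in the order asked, and still so for the second after the job is handed in, with the robot touching nothing.
It also fails if it takes over 53 s, if anything falls off the work surface, if the arm or the gripper's body presses on something with over 40 N, if the wrist force passes 120 N, or if a joint passes its speed limit or range.

### The arm

A 6-joint arm with a two-finger parallel gripper is mounted at the origin on the work surface. World frame = base frame: x ahead of the robot, y to its left, z up, the work surface at z = 0. Lengths are in m, angles in rad, forces in N, time in s.
With the tool pointing down it reaches from about 0.25 to 0.775 m from the base axis. Payload 4 kg.
Tool frame: the origin (TCP) lies midway between the tips of the shut fingers; the grasp point (between the pads) lies 19 mm behind it; z points along the fingers, x is the direction in which the jaws open and shut, and the axes are right-handed (so a half turn about z gives the same grasp; the last joint's range is limited). The gripper opens to 94 mm and grips with 3 to 60 N. Pads are 16 mm wide; open, the fingers measure 119 mm over their backs; the gripper's body (75 mm by 177 mm) begins 78 mm behind the grasp point.
Start: joints at [1.021, 0.087, 1.371, -0, 1.684, -0.103], TCP at [0.238, 0.496, 0.206] pointing down, gripper open.
Joint ranges: [-3.1, 3.1], [-0.76, 2.03], [0.27, 2.55], [-1.08, 4.22], [0.17, 2.65], [-2.57, 2.57]. Speed limits (rad/s): [2.79, 2.79, 3.14, 3.14, 3.14, 3.14].

### API

Orientations are given as [roll, pitch, yaw] about the fixed x, y, z axes, in that order (R = Rz(yaw) Ry(pitch) Rx(roll)).
In Python, from bench import robot, eyes, close_job gives the robot as it stands.
- The arm moves only by the shell command python3 -m jog 'ROWS'. ROWS is JSON, a list of rows, each a list of 3 entries, a list of its own where there are three numbers: the turn, a rotation vector about the tool's x, y, z in degrees, then the shift along the tool's x, y, z in mm, then the closure, from -1 (fully open) to 1 (shut). In form: [[[wx, wy, wz], [x, y, z], claw], ...]. A call has 1 to 5 rows; each row is the pose to reach, as a shift and turn from the pose commanded when the call began, along the tool's axes at that moment; what a row does not reach only later rows make up. A row lasts 1/10 s, in which the tool goes at most 50 mm and 8.59 degrees, less where a joint would pass 70% of its speed; a pose out of reach is approached as far as the arm can. A call with a gripper value outside its range is refused whole. The fingers move at their own pace and stop on an object; the grip force is fixed at half the most. Time passes only in rows, so rows that repeat a pose let the fingers close. It gives the time, the measured TCP pose, the force and the opening at its end, in the units of the state.
- robot.get_obs(): the state, without advancing time (a new reading comes with each control period).
- eyes.snapshot(name): name is "scene" or "top" or "wrist"; returns (picture, depth): 384x512x3 uint8, red, green, blue; 384x512 float32, m along the optical axis (not along the pixel's ray), 0 where there is no reading.
- eyes.camera_params(name): a dict with "mtx" (3x3 intrinsics, pixels), "k1" (the pictures are not rectified: a ray, as slopes to the right and down, at radius r is drawn at 1 + k1 r^2 times it, then the intrinsics apply), "world_to_cam" (4x4, takes a point from world to camera coordinates). Camera axes: x right, y up, looking along -z (the intrinsics and any distortion apply to the point x, -y, -z); pixel columns grow to the right and rows downward; lengths in m; the calibration is good to about 2 mm. A picture is of the moment at which its call begins: read the wrist's pose just before it. camera_params takes no time and is no camera call; for the wrist camera it gives the pose at the moment of the call.
- close_job(): hands the job in, once; it reports no verdict.
The state is a dict: "time": time; "joint_positions": joint angles; "qvel": joint speeds; "joint_torque": joint torques, N m; "tool_pos": TCP position; "ee_rot": TCP orientation; "wrist_force": force on the tool from outside, world axes, zero at the start; "wrist_torque": the same for the moment, N m; "width": finger opening in m.
Only numpy, scipy, OpenCV 4.12 (cv2) and the standard library are available. Lean on these libraries where they do the work, as an engineer would, in place of code of your own. Each camera call takes 0.05 s, during which the arm holds its last target. There are 200 camera calls.

## Working session

There is one attempt and no reset: what is moved stays moved. The work goes in short steps, Python scripts to look and compute and a shell command to move; the robot and the scene stay as the last step left them, time stands still between calls to the robot, and variables do not carry over. Pictures are saved under pics/ and viewed, about 8 in all and at most 12, crops included, and the job is handed in when it is done.

```bash
mkdir -p pics; ls; cat > h.py <<'E'
import numpy as np, cv2
from bench import robot, eyes
def snap(n):
    P=eyes.camera_params(n); im,d=eyes.snapshot(n); return im,d,P
def ray(P,u,v):
    K=np.array(P["mtx"]);xd=np.array([(u-K[0,2])/K[0,0],(v-K[1,2])/K[1,1]]);x=xd.copy()
    for _ in range(20): x=xd/(1+P["k1"]*(x@x))
    W=np.linalg.inv(np.array(P["world_to_cam"]))
    return W[:3,3],W[:3,:3]@np.array([x[0],-x[1],-1.0])
def onz(P,u,v,z):
    o,d=ray(P,u,v); return o+d*(z-o[2])/d[2]
def atd(P,d,u,v):
    o,r=ray(P,u,v); return o+r*d[int(round(v)),int(round(u))]
def proj(P,p):
    c=np.array(P["world_to_cam"])@np.r_[p,1]; x=np.array([c[0],-c[1]])/-c[2]; x=x*(1+P["k1"]*(x@x))
    K=np.array(P["mtx"]); return x*[K[0,0],K[1,1]]+[K[0,2],K[1,2]]
def save(im,n): cv2.imwrite("pics/"+n,cv2.cvtColor(im,cv2.COLOR_RGB2BGR))
E
python3 - <<'E'
from h import *
for n in("scene","top"):
    im,d,P=snap(n); save(im,n+"0.png"); np.savez(n+"0.npz",im=im,d=d,**{k:np.array(P[k]) for k in("mtx","k1","world_to_cam")})
    print(n,np.linalg.inv(np.array(P["world_to_cam"]))[:3].round(3).tolist(),P["k1"],P["mtx"])
print(robot.get_obs())
E
```

```text
pics
scene [[-0.487, -0.645, 0.589, 1.086], [0.874, -0.364, 0.323, 0.258], [0.006, 0.672, 0.741, 0.637]] 0.04219096305985395 [[389.317581     0.         253.28325375]
 [  0.         389.317581   193.10430923]
 [  0.           0.           1.        ]]
top [[0.008, 0.973, -0.232, 0.46], [-1.0, 0.008, -0.001, 0.044], [0.001, 0.232, 0.973, 0.825]] 0.026506396293380544 [[413.45574269   0.         252.23715571]
 [  0.         413.45574269 188.62881095]
 [  0.           0.           1.        ]]
{'time': 0.1, 'joint_positions': array([ 1.02090128e+00,  8.78834269e-02,  1.37205778e+00, -5.08926120e-05,
        1.68360429e+00, -1.03077219e-01]), 'qvel': array([-0.00040852, -0.00142595, -0.00241379,  0.0007615 , -0.00195603,
       -0.00050991]), 'joint_torque': array([ 1.33987636e-03, -3.41251552e+01, -3.03303337e+01,  7.18984008e-02,
        3.03869275e-02, -1.20704303e-04]), 'tool_pos': array([0.23740926, 0.49558673, 0.20444295]), 'ee_rot': array([-3.14144203e+00,  1.94768421e-03,  1.12397296e+00]), 'wrist_force': array([-0.39376758,  0.89423778,  0.23189276]), 'wrist_torque': array([ 0.01026324,  0.03068542, -0.02476089]), 'width': 0.09405133418064474}
```

View pics/top0.png

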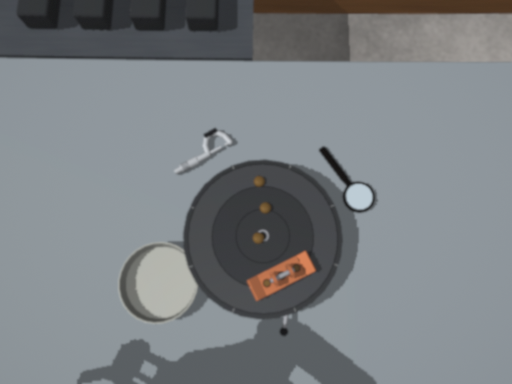

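View pics/scene0.png

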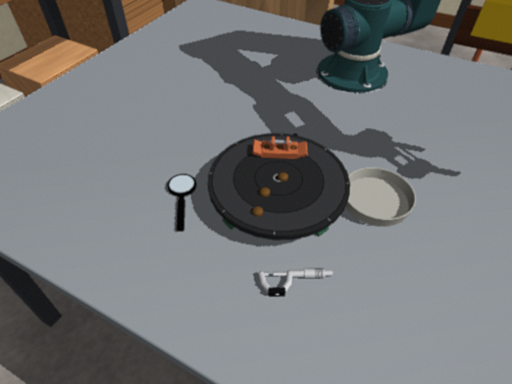

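Top view: rivets at about (259,181), (265,208) and (258,238), plate centre (263,238), dish (160,282), shoe (282,276). The scene view shows the same layout, with the dish on the +y side.

```bash
python3 - <<'E'
from h import *
rs={}
for n in("top","scene"):
    f=np.load(n+"0.npz"); P={k:f[k] for k in("mtx","k1","world_to_cam")}; im=f["im"]; d=f["d"]
    hsv=cv2.cvtColor(im,cv2.COLOR_RGB2HSV)
    m=cv2.inRange(hsv,(8,110,50),(22,255,200))
    c,_=cv2.findContours(m,cv2.RETR_EXTERNAL,2)
    for k in c:
        a=cv2.contourArea(k)
        if 25<a<200:
            (u,v),r=cv2.minEnclosingCircle(k); M=cv2.moments(k);u,v=M["m10"]/M["m00"],M["m01"]/M["m00"]
            print(n,round(u),round(v),a,"z55",onz(P,u,v,.055).round(4),"depth",atd(P,d,u,v).round(4)); rs.setdefault(n,[]).append(ray(P,u,v))
    m=cv2.inRange(hsv,(3,150,130),(14,255,255)); c,_=cv2.findContours(m,cv2.RETR_EXTERNAL,2)
    k=max(c,key=cv2.contourArea); b=cv2.boxPoints(cv2.minAreaRect(k)); print("shoe",[onz(P,*q,.066)[:2].round(3).tolist() for q in b])
    if n=="top":
        # all depth points
        pts=np.array([[atd(P,d,u,v) for u in range(100,360,2)] for v in range(140,340,2)]).reshape(-1,3)
        p=pts[(abs(pts[:,2]-.05)<.004)]; h=cv2.convexHull(p[:,:2].astype(np.float32)*1000); print("plate",cv2.minEnclosingCircle(h),np.median(p[:,2]))
        # dish: rim pts on dish side
        q=pts[(abs(pts[:,2]-.03)<.005)&(pts[:,1]>.14)]; print(len(q),"dish",cv2.minEnclosingCircle(q[:,:2].astype(np.float32)*1000) if len(q) else 0)
        mm=cv2.inRange(im,(150,145,130),(215,210,200)); c,_=cv2.findContours(mm,cv2.RETR_EXTERNAL,2)
        for k in c:
            if cv2.contourArea(k)>1500: (u,v),r=cv2.minEnclosingCircle(k); print("dishfloor",u,v,r,onz(P,u,v,.004))
for a in rs["top"]:
    for b in rs["scene"]:
        A=np.c_[a[1],-b[1]]; t=np.linalg.lstsq(A,b[0]-a[0],rcond=None)[0]; x=a[0]+a[1]*t[0]; y=b[0]+b[1]*t[1]
        if np.linalg.norm(x-y)<.008: print("tri",(x+y)/2,np.linalg.norm(x-y))
E
```

```text
top 258 237 69.0 z55 [0.5506 0.0338 0.055 ] depth [0.55   0.0338 0.0603]
top 265 208 72.0 z55 [0.6074 0.0205 0.055 ] depth [0.6063 0.0206 0.0608]
top 259 181 63.0 z55 [0.659  0.0328 0.055 ] depth [0.6579 0.0328 0.0592]
shoe [[0.497, -0.053], [0.5, -0.061], [0.491, -0.064], [0.488, -0.056]]
plate ((556.0608520507812, 24.942771911621094), 149.4799346923828) 0.0504199053821866
114 dish ((469.5044250488281, 221.14915466308594), 75.5171127319336)
dishfloor 167.57064819335938 281.146728515625 36.14351272583008 [0.47090426 0.20720599 0.004     ]
scene 258 211 72.0 z55 [0.6593 0.0344 0.055 ] depth [0.6616 0.0355 0.0581]
scene 265 192 67.5 z55 [0.6083 0.0228 0.055 ] depth [0.6124 0.0249 0.06  ]
scene 283 176 56.5 z55 [0.5503 0.036  0.055 ] depth [1.0861 0.2583 0.6366]
scene 477 54 49.0 z55 [-0.1773  0.3081  0.055 ] depth [-1.3122  0.3528 -0.4674]
scene 474 8 28.5 z55 [-0.5058  0.2476  0.055 ] depth [-1.2143  0.2429 -0.2039]
shoe [[0.532, -0.048], [0.479, -0.076], [0.423, 0.034], [0.478, 0.057]]
tri [0.55025835 0.03478161 0.05457481] 0.0021981242608829265
tri [0.61878681 0.0162111  0.00088622] 0.005588217613047124
tri [0.60734317 0.02131928 0.05354032] 0.0019164880120862958
tri [0.65893427 0.03340373 0.05425638] 0.0013636485559454918
tri [0.64603353 0.03711258 0.0997255 ] 0.007866120574393927
```

```bash
cat >> h.py <<'E'
from scipy.spatial.transform import Rotation as Ro
def rel(p,yaw,o=None):
    o=o or robot.get_obs(); R=Ro.from_euler("xyz",o["ee_rot"]); 
    G=Ro.from_euler("xyz",[np.pi,0,yaw])
    return "turn",(R.inv()*G).as_rotvec(degrees=True).round(1),"shift",(R.inv().apply(np.array(p)-o["tool_pos"])*1000).round(1)
C=np.array([.556,.025]); dd=np.array([.4695,.221])-C; dd/=np.linalg.norm(dd); T=C+.165*dd
def plan(riv,back=.027):
    r=np.array(riv)[:2]; u=(T-r)/np.linalg.norm(T-r); yaw=np.arctan2(u[0],-u[1])-np.pi/2  # tool y=-u
    yaw=np.arctan2(-u[0],u[1]) ; yaw=yaw if True else 0
    return r-back*u, T-.012*u, u, yaw
E
python3 - <<'E'
from h import *
for r in [(.550,.0343),(.6075,.0215),(.659,.0335)]:
    s,e,u,y=plan(r)
    G=Ro.from_euler("xyz",[np.pi,0,y]).as_matrix(); print(s,e,u,y,G[:,1],np.linalg.norm(e-s))
    print(rel([*s,.15],y))
E
python3 -m jog '[[[0,0,20],[-150,250,0],0.72],[[0,0,20],[-150,250,0],0.72],[[0,0,40],[-150,250,0],0.72],[[0,0,40],[-150,250,0],0.72],[[0,0,40],[-150,250,0],0.72]]'
```

```text
[0.56062266 0.00947745] [0.49410159 0.16492083] [-0.393432    0.91935372] 0.4043616762236549 [ 3.93431995e-01 -9.19353721e-01  1.22464680e-16] 0.1690789659379363
('turn', array([ 0. ,  0.1, 41.2]), 'shift', array([-298.6,  501.5,   54.9]))
[6.23901891e-01 5.29029116e-05] [0.49667013 0.16642103] [-0.60747744  0.79433693] 0.6528810426605226 [ 6.07477442e-01 -7.94336929e-01  1.22464680e-16] 0.20944276736151718
('turn', array([ 0. ,  0.1, 27. ]), 'shift', array([-279.8,  562.7,   54.9]))
[0.67967568 0.01613577] [0.49856959 0.16823564] [-0.76576576  0.64311959] 0.8722311821225797 [ 7.65765759e-01 -6.43119587e-01  1.22464680e-16] 0.23650323782224683
('turn', array([ 0. ,  0.1, 14.4]), 'shift', array([-241.2,  606. ,   54.8]))
time: 0.6
tool_pos: [0.3758, 0.2856, 0.2051]
ee_rot: [3.142, 0.0, 0.422]
wrist_force: [0.3, -0.7, 0.4]
width: 0.0575
```

```bash
python3 -m jog '[[[0,0,1],[28,165,20],0.72],[[0,0,1],[28,165,20],0.72],[[0,0,1],[28,165,20],0.72],[[0,0,1],[28,165,20],0.72],[[0,0,1],[28,165,20],0.72]]'
python3 -m jog '[[[0,0,0],[28,163,0],0.72],[[0,0,0],[28,163,0],0.72],[[0,0,0],[28,163,0],0.72],[[0,0,0],[28,163,0],0.72],[[0,0,0],[28,163,0],0.72]]'
python3 - <<'E'
from h import *
o=robot.get_obs(); print(o["tool_pos"],o["ee_rot"],o["width"])
im,d,P=snap("wrist"); save(im,"w1.png")
print(np.linalg.inv(np.array(P["world_to_cam"]))[:3].round(3).tolist())
hsv=cv2.cvtColor(im,cv2.COLOR_RGB2HSV); m=cv2.inRange(hsv,(8,110,50),(22,255,220))
for k in cv2.findContours(m,cv2.RETR_EXTERNAL,2)[0]:
    if cv2.contourArea(k)>150:
        (u,v),r=cv2.minEnclosingCircle(k); print(u,v,r,onz(P,u,v,.0545).round(4))
s,e,u,y=plan((.550,.0343)); print(rel([*s,.053],y,o))
E
```

```text
time: 1.1
tool_pos: [0.4696, 0.1463, 0.1841]
ee_rot: [-3.141, 0.002, 0.404]
wrist_force: [-0.1, 0.1, -1.0]
width: 0.0177
time: 1.6
tool_pos: [0.5598, 0.0099, 0.1848]
ee_rot: [-3.14, 0.001, 0.407]
wrist_force: [0.4, 0.1, 0.7]
width: 0.0134
[0.55975113 0.00987091 0.18480475] [-3.14032809e+00  1.00476949e-03  4.06594331e-01] 0.013353951411130329
[[0.919, -0.381, -0.105, 0.529], [0.395, 0.885, 0.246, 0.083], [-0.001, -0.268, 0.963, 0.365]]
288.5 337.0 33.094661712646484 [ 0.6598 -0.1305  0.0545]
221.0 337.0 33.06064987182617 [ 0.593  -0.1593  0.0545]
361.2229309082031 202.4777069091797 11.338167190551758 [0.6593 0.0345 0.0545]
307.28424072265625 192.8153533935547 11.517297744750977 [0.6079 0.0227 0.0545]
256.6957092285156 156.4388427734375 11.709281921386719 [0.5506 0.0355 0.0545]
168.79554748535156 168.87074279785156 69.14339447021484 [ 0.4806 -0.0071  0.0545]
('turn', array([-0.1,  0.1,  0.1]), 'shift', array([  0.8,   0.9, 131.8]))
```

View pics/w1.png

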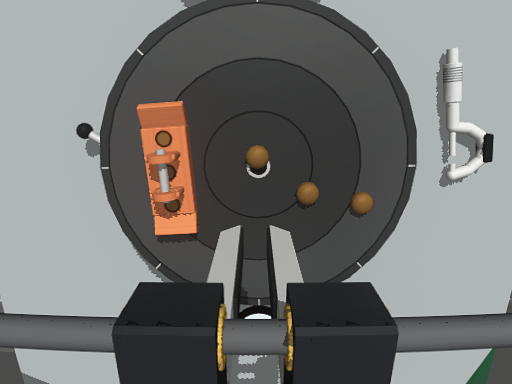

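Wrist view: three rivets at (257,156), (307,193), (361,202), matching the earlier fixes within 1.5 mm. The shoe at left is clear and the finger gap is 13 mm. Descending behind rivet A.

```bash
python3 -m jog '[[[0,0,0],[1,0,50],0.72],[[0,0,0],[1,0,90],0.72],[[0,0,0],[1,0,120],0.72],[[0,0,0],[1,0,130],0.72],[[0,0,0],[1,0,130],0.72]]'
python3 - <<'E'
from h import *
o=robot.get_obs(); print(o["tool_pos"],o["wrist_force"])
s,e,u,y=plan((.5505,.035)); print(rel([*s,.053],y,o)); print(rel([*e,.053],y,o))
E
```

```text
time: 2.15
tool_pos: [0.5587, 0.0126, 0.0543]
ee_rot: [-3.139, 0.003, 0.411]
wrist_force: [-0.7, 0.7, 0.0]
width: 0.013
[0.55868049 0.01264475 0.05430564] [-0.74604891  0.73311281  0.00615824]
('turn', array([-0.1,  0.2,  0.1]), 'shift', array([1.4, 3.2, 1.3]))
('turn', array([-0.1,  0.2,  0.1]), 'shift', array([   1.7, -165.4,    1.7]))
```

```bash
python3 -m jog '[[[0,0,0],[1,-10,1],0.72],[[0,0,0],[1,-27,1],0.72],[[0,0,0],[1,-44,1],0.72],[[0,0,0],[1,-61,1],0.72],[[0,0,0],[1,-78,1],0.72]]'
python3 -m jog '[[[0,0,0],[0,-17,0],0.72],[[0,0,0],[0,-34,0],0.72],[[0,0,0],[0,-51,0],0.72],[[0,0,0],[0,-68,0],0.72],[[0,0,0],[0,-85,0],0.72]]'
python3 - <<'E'
from h import *
o=robot.get_obs(); print(o["tool_pos"],o["wrist_force"])
im,d,P=snap("wrist"); save(im,"w2.png")
E
```

```text
time: 2.65
tool_pos: [0.5311, 0.0837, 0.0563]
ee_rot: [3.139, -0.003, 0.409]
wrist_force: [1.9, -2.2, 4.3]
width: 0.0134
time: 3.15
tool_pos: [0.4974, 0.1616, 0.0564]
ee_rot: [3.139, -0.004, 0.409]
wrist_force: [0.1, -0.6, 0.4]
width: 0.0131
[0.49737337 0.1615836  0.05637531] [ 0.13515637 -0.64874199  0.383901  ]
```

View pics/w2.png

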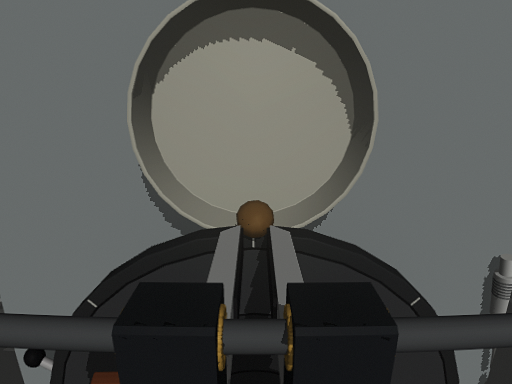

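Rivet A sits in the notch at (255,219), right at the plate edge over the dish. Pushing a little further.

```bash
python3 -m jog '[[[0,0,0],[0,-10,0],0.72],[[0,0,0],[0,-18,0],0.72],[[0,0,0],[0,-18,0],0.72],[[0,0,0],[0,-18,0],0.72]]'
python3 - <<'E'
from h import *
o=robot.get_obs(); print(o["tool_pos"],o["wrist_force"])
im,d,P=snap("wrist"); save(im,"w3.png")
E
```

```text
time: 3.6
tool_pos: [0.4891, 0.1771, 0.0541]
ee_rot: [-3.142, 0.001, 0.409]
wrist_force: [0.3, -0.5, -0.6]
width: 0.0132
[0.48913142 0.17712507 0.0540725 ] [ 0.25918351 -0.49853847 -0.56778983]
```

View pics/w3.png

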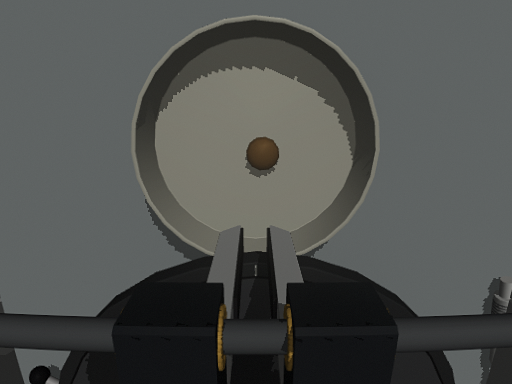

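Rivet A is in the dish at (262,153). Now rivet B.

```bash
python3 -m jog '[[[0,0,0],[0,0,-50],0.72],[[0,0,-8],[30,40,-50],0.72],[[0,0,-14],[50,80,-50],0.72],[[0,0,-14],[52,120,-50],0.72],[[0,0,-14],[52,160,-50],0.72]]'
python3 - <<'E'
from h import *
s,e,u,y=plan((.6077,.0225)); print(s,e,y,rel([*s,.053],y))
E
```

```text
time: 4.15
tool_pos: [0.6019, 0.0491, 0.1042]
ee_rot: [-3.142, 0.0, 0.652]
wrist_force: [0.4, 0.6, -0.3]
width: 0.0132
[0.62418658 0.00111794] [0.49670778 0.16644993] 0.6568359434479889 ('turn', array([-0. ,  0. , -0.3]), 'shift', array([-11.4,  51.7,  51.2]))
```

```bash
python3 -m jog '[[[0,0,0],[-11,35,0],0.72],[[0,0,0],[-11,54,0],0.72],[[0,0,0],[-11,54,25],0.72],[[0,0,0],[-11,53,44],0.72],[[0,0,0],[-11,52,50],0.72]]'
python3 - <<'E'
from h import *
o=robot.get_obs()
im,d,P=snap("wrist"); save(im,"w4.png")
s,e,u,y=plan((.6077,.0225)); print(s,e,y,rel([*s,.053],y,o),rel([*e,.053],y,o))
E
```

```text
time: 4.65
tool_pos: [0.6218, 0.0021, 0.0513]
ee_rot: [-3.138, 0.004, 0.651]
wrist_force: [0.3, 0.0, 0.2]
width: 0.0132
[0.62418658 0.00111794] [0.49670778 0.16644993] 0.6568359434479889 ('turn', array([-0.2,  0.2, -0.3]), 'shift', array([ 1.3,  2.2, -1.7])) ('turn', array([-0.2,  0.2, -0.3]), 'shift', array([ 1.000e-01, -2.066e+02, -9.000e-01]))
```

View pics/w4.png

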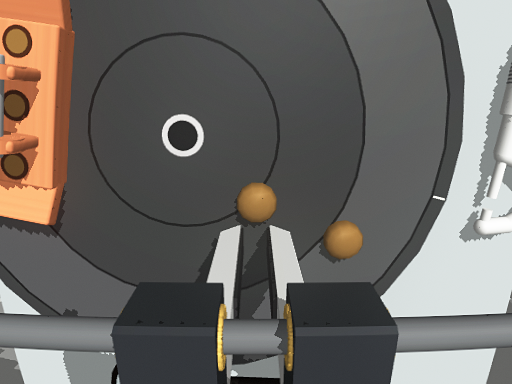

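Rivet B (257,202) is centred ahead of the notch and C (344,240) is clear of the finger. Pushing.

```bash
python3 -m jog '[[[0,0,0],[1,-10,-1],0.72],[[0,0,0],[1,-28,-1],0.72],[[0,0,0],[1,-46,-1],0.72],[[0,0,0],[1,-64,-1],0.72],[[0,0,0],[1,-82,-1],0.72]]'
python3 -m jog '[[[0,0,0],[0,-18,0],0.72],[[0,0,0],[0,-36,0],0.72],[[0,0,0],[0,-54,0],0.72],[[0,0,0],[0,-72,0],0.72],[[0,0,0],[0,-90,0],0.72]]'
python3 -m jog '[[[0,0,0],[0,-15,0],0.72],[[0,0,0],[0,-30,0],0.72],[[0,0,0],[0,-42,0],0.72],[[0,0,0],[0,-42,0],0.72],[[0,0,0],[0,-42,0],0.72]]'
python3 - <<'E'
from h import *
im,d,P=snap("wrist"); save(im,"w5.png")
E
```

```text
time: 5.2
tool_pos: [0.574, 0.0703, 0.0566]
ee_rot: [3.14, -0.002, 0.654]
wrist_force: [1.0, -1.0, 0.5]
width: 0.0131
time: 5.7
tool_pos: [0.5198, 0.141, 0.0563]
ee_rot: [3.14, -0.001, 0.653]
wrist_force: [2.8, -2.6, 4.4]
width: 0.0131
time: 6.2
tool_pos: [0.4933, 0.1739, 0.0544]
ee_rot: [-3.14, 0.002, 0.654]
wrist_force: [0.3, -0.4, -0.8]
width: 0.0129
```

View pics/w5.png

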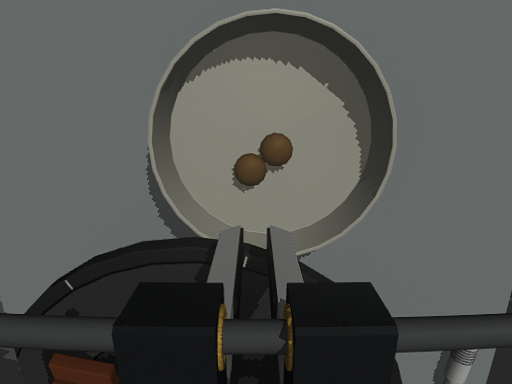

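Two rivets in the dish at (250,170) and (277,149). Now rivet C.

```bash
python3 -m jog '[[[0,0,0],[0,0,-50],0.72],[[0,0,-6],[12,45,-50],0.72],[[0,0,-12],[30,90,-50],0.72],[[0,0,-12],[45,135,-50],0.72],[[0,0,-12],[52,180,-50],0.72]]'
python3 - <<'E'
from h import *
s,e,u,y=plan((.6593,.0345)); print(s,e,y,rel([*s,.053],y))
E
```

```text
time: 6.75
tool_pos: [0.6467, 0.0608, 0.1049]
ee_rot: [-3.141, -0.0, 0.862]
wrist_force: [0.6, 0.1, 0.6]
width: 0.0134
[0.68005078 0.01722559] [0.49860297 0.16827555] 0.8765674084795673 ('turn', array([-0. , -0. , -0.8]), 'shift', array([-11.4,  53.7,  51.8]))
```

```bash
python3 -m jog '[[[0,0,-1],[-11,35,0],0.72],[[0,0,-1],[-11,56,0],0.72],[[0,0,-1],[-11,56,25],0.72],[[0,0,-1],[-11,55,43],0.72],[[0,0,-1],[-11,54,50],0.72]]'
python3 - <<'E'
from h import *
o=robot.get_obs()
im,d,P=snap("wrist"); save(im,"w6.png")
s,e,u,y=plan((.6593,.0345)); print(s,e,y,rel([*s,.053],y,o),rel([*e,.053],y,o))
E
```

```text
time: 7.25
tool_pos: [0.6773, 0.0177, 0.0518]
ee_rot: [-3.137, 0.003, 0.878]
wrist_force: [-0.4, 0.1, -0.3]
width: 0.0132
[0.68005078 0.01722559] [0.49860297 0.16827555] 0.8765674084795673 ('turn', array([-0.3,  0.2,  0.1]), 'shift', array([ 1.4,  2.4, -1.2])) ('turn', array([-0.3,  0.2,  0.1]), 'shift', array([ 1.800e+00, -2.337e+02, -1.000e-01]))
```

View pics/w6.png

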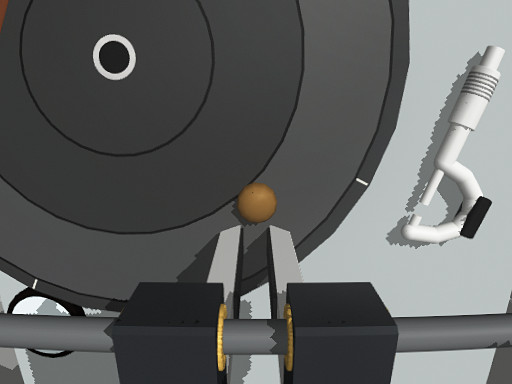

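Rivet C (257,202) is centred ahead of the notch. Pushing.

```bash
python3 -m jog '[[[0,0,0],[1,-10,-1],0.72],[[0,0,0],[1,-28,-1],0.72],[[0,0,0],[1,-46,-1],0.72],[[0,0,0],[1,-64,-1],0.72],[[0,0,0],[1,-82,-1],0.72]]'
python3 -m jog '[[[0,0,0],[0,-18,0],0.72],[[0,0,0],[0,-36,0],0.72],[[0,0,0],[0,-54,0],0.72],[[0,0,0],[0,-72,0],0.72],[[0,0,0],[0,-90,0],0.72]]'
python3 -m jog '[[[0,0,0],[0,-17,0],0.72],[[0,0,0],[0,-34,0],0.72],[[0,0,0],[0,-51,0],0.72],[[0,0,0],[0,-67,0],0.72],[[0,0,0],[0,-67,0],0.72]]'
python3 - <<'E'
from h import *
im,d,P=snap("wrist"); save(im,"w7.png")
E
```

```text
time: 7.8
tool_pos: [0.6165, 0.0727, 0.0588]
ee_rot: [3.139, -0.003, 0.88]
wrist_force: [0.4, -0.4, 0.4]
width: 0.013
time: 8.3
tool_pos: [0.5474, 0.1299, 0.0585]
ee_rot: [3.138, -0.003, 0.88]
wrist_force: [1.4, -1.3, 2.6]
width: 0.0129
time: 8.8
tool_pos: [0.4924, 0.1734, 0.0556]
ee_rot: [-3.138, 0.002, 0.882]
wrist_force: [0.4, -0.1, -1.5]
width: 0.0134
```

View pics/w7.png

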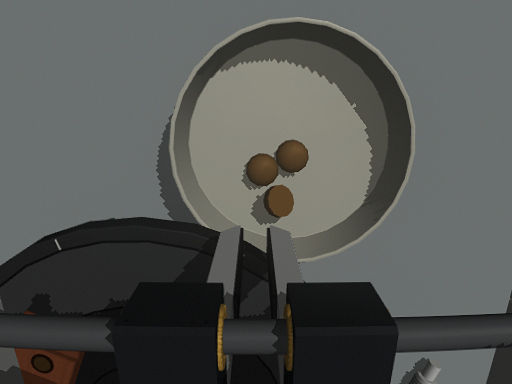

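All three are in the dish; the third, at (279,201), was still settling in this picture. Raising the hand clear, then checking with the top camera.

```bash
python3 -m jog '[[[0,0,0],[0,0,-40],0.72],[[0,0,0],[0,0,-90],0.72],[[0,0,0],[0,0,-140],0.72],[[0,0,0],[0,40,-150],0.72],[[0,0,0],[0,80,-150],0.72]]'
python3 -m jog '[[[0,0,0],[0,50,0],0.72],[[0,0,0],[0,100,0],0.72],[[0,0,0],[0,100,0],0.72],[[0,0,0],[0,100,0],0.72],[[0,0,0],[0,100,0],0.72]]'
python3 - <<'E'
from h import *
im,d,P=snap("scene"); f=np.load("scene0.npz")
save(np.hstack([f["im"][100:310,150:440],im[100:310,150:440]]),"s1.png")
E
```

```text
time: 9.35
tool_pos: [0.559, 0.1209, 0.2102]
ee_rot: [3.137, -0.005, 0.882]
wrist_force: [0.4, -0.3, -0.3]
width: 0.0134
time: 9.85
tool_pos: [0.6333, 0.0576, 0.2059]
ee_rot: [-3.14, 0.001, 0.88]
wrist_force: [-1.1, -0.4, 1.1]
width: 0.0133
```

View pics/s1.png

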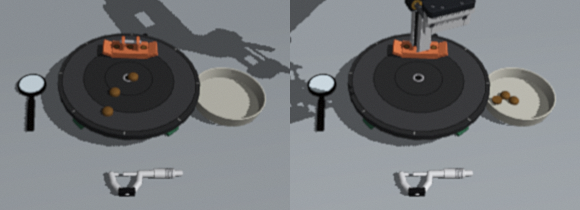

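Before/after scene view: the plate is empty of rivets, three lie in the dish at about (505,98), and the shoe, dish, mirror and micrometer are where they were. The hand is clear, about 15 cm above the plate.

```bash
python3 -c "
from bench import close_job; print(close_job())"
```

```text
the job is handed in; nothing more can be done
None
```

I swept the three rivet heads one at a time across the plate, each nested against the gap between the nearly shut fingertips. All three went over the edge into the dish without being gripped or lifted.

**Last checks:** The final scene picture shows all three rivets in the dish and none on the plate. By eye, the shoe, dish, mirror and micrometer look unmoved against the first picture; I did not re-measure their positions. The hand was raised clear to z ≈ 0.21 m. The wrist force read at the end of each move stayed under about 6 N, and I handed in at about 9.9 s.

**Disagreement:** The measured fingertip height read 3–6 mm above what I had aimed for during the sweeps. It did not stop any rivet from going over. The third rivet was still tilted and settling in the last close-up; the later scene picture shows it lying with the others.

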